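# Take the long objective out of the dust box

### The job

Lift the long microscope objective out of the open dust box and stand it upright on the round inspection stage, its whole foot on the stage, setting it down rather than dropping it. Then slide the box's cover fully shut over the short objectives, which stay standing in the box. Leave the jar and the dish where they are.

Things in the scene. Friction and masses are not known exactly. Their poses are not given: they have to be found in the camera images.
- lens_box: Fixed metal dust box, 320 (x) x 220 x 80 mm high. Origin: on the table under the centre of its open bay, the half nearer the robot: 150 x 210 mm inside, floor 5 mm and rim 80 mm above the table. Its +x points away from the robot, to the closed rear half that carries the open cover. Three objectives stand in the bay in a row along box y, some 65 mm apart, at box x about -15 mm.
- cover (a joint): Flat sliding steel cover, 160 x 216 x 6 mm, its top 86 mm above the table; it slides along the box's x. Value in m: 0 = shut over the bay (hard stop), about 0.13 to 0.16 = open, pushed back onto the rear half. Slides with about 1.5 N.
- cover_tab (a point): Centre of the top edge of the upright black tab on the cover: a plate 10 mm thick along box x, 80 mm wide along box y, 30 mm high above the cover, so its top is 116 mm above the table. Moves with the cover; lies 20 mm on the -x side of the cover's centre. Can be pinched from above or pushed from its far side.
- long_lens: The long objective: upright dark metal cylinder 32 mm in diameter and 70 mm tall, the top 8 mm bevelled to 20 mm; with two bright bands. Origin: centre of its foot, z up its axis. About 180 g.
- short_lens_a: A short objective: upright dark metal cylinder 42 mm in diameter, 42 mm tall, the top 8 mm bevelled to 30 mm. Origin: centre of its foot, z up its axis.
- short_lens_b: Another short objective, the same as the first.
- stage: Fixed round inspection stage, dark, flat: base 116 mm across and 12 mm high, with the black rubber plate, 110 mm across, to 20 mm high. Origin: on the table under its centre.
- stage_top (a point): Centre of the stage's flat upper face, 20 mm above the table.
- jar: Small amber jar with black cap, 44 mm across, 60 mm tall, near the far side of the stage; origin at the centre of its foot.
- dish: Flat white covered dish, 60 mm across, 14 mm high, near the robot side of the stage; origin at the centre of its underside.

How it is judged (in metres and radians):
On the way, in this order (a step that is already met when the one before it is completed fails the run):
1. the long objective is lifted clear of the box (z of long_lens in the frame of lens_box above 0.085 m), for 0.1 s.
2. the long objective stands released on the stage (horizontal distance between long_lens and stage below 0.042 m and z of long_lens in the frame of stage_top between -0.004 and 0.004 m and angle between long_lens's own z axis and vertical below 0.1 rad and contact force between long_lens and the fingers below 0.1 N), for 0.3 s.
3. the cover is slid shut (value of joint cover below 0.006 m), for 0.2 s.
At the end, for the whole second after the job is handed in: The long objective stands upright (within 0.1 rad), released and at rest on the stage's upper face (foot within 4 mm of it in height), its axis within 42 mm of the stage's centre; the cover is within 6 mm of shut; both short objectives stand (within 0.2 rad) on the floor of the box's bay (all of step 2 and linear speed of long_lens below 0.02 m/s and value of joint cover below 0.006 m and angle between each of short_lens_a, short_lens_b's own z axis and vertical below 0.2 rad and z of each of short_lens_a, short_lens_b in the frame of lens_box below 0.015 m and x of short_lens_a in the frame of lens_box between -0.08 and 0.08 m and y of short_lens_a in the frame of lens_box between -0.11 and 0.11 m and x of short_lens_b in the frame of lens_box between -0.08 and 0.08 m and y of short_lens_b in the frame of lens_box between -0.11 and 0.11 m); the robot touches nothing.
It fails at once if the long objective is let go more than 15 mm above the stage (contact force between long_lens and the fingers below 0.05 N and z of long_lens in the frame of stage_top above 0.015 m and horizontal distance between long_lens and stage below 0.07 m).
It fails at once if the jar is moved by more than 30 mm (distance of jar from where it was at the start of the episode above 0.03 m).
It fails at once if the dish is moved by more than 30 mm (distance of dish from where it was at the start of the episode above 0.03 m).
It also fails if it takes over 54 s, if anything falls off the work surface, if the arm or the gripper's body presses on something with over 40 N, if the wrist force passes 120 N, or if a joint passes its speed limit or range.

### The arm

A 6-joint arm with a two-finger parallel gripper is mounted at the origin on the work surface. World frame = base frame: x ahead of the robot, y to its left, z up, the work surface at z = 0. Lengths are in mm, angles in rad, forces in N, time in s.
With the tool pointing down it reaches from about 400 to 925 mm from the base axis. Payload 12.5 kg.
Tool frame: the origin (TCP) lies midway between the tips of the shut fingers; the grasp point (between the pads) lies 19 mm behind it; z points along the fingers, y is the line along which they close (so a half turn about z gives the same grasp; the last joint's range is limited). The gripper opens to 95 mm and grips with 3 to 60 N. Pads are 20 mm wide; open, the fingers measure 119 mm over their backs; the gripper's body (75 mm by 180 mm) begins 59 mm behind the grasp point.
Start: joints at [1.131, 0.491, 1.559, -0, 1.092, -0.106], TCP at [204.756, 590.527, 214.661] pointing down, gripper open.
Joint ranges: [-3.1, 3.1], [-0.84, 2.19], [0.05, 2.79], [-1.13, 4.28], [0.06, 2.93], [-2.69, 2.69]. Speed limits (rad/s): [2.22, 2.22, 2.79, 3.14, 3.14, 3.14].

### API

Orientations are given as [roll, pitch, yaw] about the fixed x, y, z axes, in that order (R = Rz(yaw) Ry(pitch) Rx(roll)).
In Python, from cell import env gives the robot as it stands.
- The arm moves only by the shell command python3 -m inch 'ROWS'. ROWS is JSON, a list of rows, each a list of 7 numbers: the turn, a rotation vector about the tool's x, y, z in rad, then the shift along the tool's x, y, z in cm, then the closure, from -1 (fully open) to 1 (shut). A call has 1 to 20 rows; each row shifts and turns the commanded pose from where the row before left it, along the tool's axes as they then stand; what a row does not reach is not made up. A row lasts 1/8 s, in which the tool goes at most 62.5 mm and 10.7 degrees, less where a joint would pass 70% of its speed; a pose out of reach is approached as far as the arm can. A call with a gripper value outside its range is refused whole. The fingers move at their own pace and stop on an object; the grip force is fixed at half the most. Time passes only in rows, so rows that do not move let the fingers close. It gives the time, the measured TCP pose, the force, the opening and the grip force at its end, in the units of the state.
- env.state(): the state, without advancing time (a new reading comes with each control period).
- env.read_camera(name): name is "side" or "top"; returns a dict with "img" (384x512x3 uint8, red, green, blue), "depth" (384x512 float32, mm along the optical axis (not along the pixel's ray), 0 where there is no reading), "fx", "fy", "cx", "cy" (pixels), "position" and "orientation" of the camera in the world. Camera axes: x right, y down, z forward; pixel columns grow to the right and rows downward; lengths in mm; the calibration is good to about 2 mm. A picture is of the moment at which its call begins.
- env.job_done(): hands the job in; it is judged then, once.
Trained networks look in a picture, given as the dict that the camera call returned (one of the last four; its "shot" number tells which), for a name from the list of things; names that differ only in an ending like _2 or _b are one class to them, and where a whole thing is asked for, a point or a joint stands for the part that bears it (a point fixed in the world has none). Each returns a list of dicts, best first, with "score" (0 to 1); they miss things now and then, are a little off and sometimes report something else, mostly with a low value. They report only what shows in the picture. A call takes as long as a camera call.
- env.find_in(picture, target): "centre" ([x, y, z] in mm, in the coordinates of the camera as it stood for that picture, good to about 4 mm: the middle of the surface that is visible of it).
- env.trace(picture, target): "mask" (384x512 bool, what is visible of it).
The state is a dict: "t": time; "joints": joint angles; "qvel": joint speeds; "tau": joint torques, N m; "eef_pos": TCP position; "tcp_rot": TCP orientation; "ft_force": force on the tool from outside, world axes, zero at the start; "moment": the same for the moment, N m; "opening": opening from 0.0 (shut) to 1.0 (fully open); "grip_force": force on a finger pad.
Only numpy, scipy, OpenCV 4.12 (cv2) and the standard library are available. Lean on these libraries where they do the work, as an engineer would, in place of code of your own. Each camera call takes 0.05 s, during which the arm holds its last target. There are 200 camera calls.

## Working session

There is one attempt and no reset: what is moved stays moved. The work goes in short steps, Python scripts to look and compute and a shell command to move; the robot and the scene stay as the last step left them, time stands still between calls to the robot, and variables do not carry over. Pictures are saved under pics/ and viewed, at most 10 in all, crops included, and the job is handed in when it is done.

```bash
mkdir -p pics; cat > h.py <<'E'
import numpy as np, cv2
from scipy.spatial.transform import Rotation as R
from cell import env
def T(p):
    o=np.array(p["orientation"],float)
    M=o if o.shape==(3,3) else (R.from_euler('xyz',o).as_matrix() if o.size==3 else R.from_quat(o).as_matrix())
    return M,np.array(p["position"],float)
def world(p,c): M,t=T(p); return M@np.array(c)+t
def cloud(p,mask):
    v,u=np.nonzero(mask&(p["depth"]>0)); z=p["depth"][v,u]
    M,t=T(p); return np.c_[(u-p["cx"])/p["fx"]*z,(v-p["cy"])/p["fy"]*z,z]@M.T+t
def save(p,n): cv2.imwrite("pics/"+n,p["img"][:,:,::-1])
E
python3 - <<'E'
from h import *
np.set_printoptions(precision=1,suppress=True)
s=env.state(); print(s)
for n in("top","side"):
    p=env.read_camera(n); save(p,n+"0.png"); print(n,p["position"],p["orientation"],p["fx"])
    for t in("lens_box","cover","cover_tab","long_lens","short_lens_a","stage","jar","dish"):
        for r in env.find_in(p,t)[:3]: print(t,round(r["score"],2),world(p,r["centre"]))
        for r in env.trace(p,t)[:2]:
            c=cloud(p,r["mask"])
            if len(c): print("   mask",round(r["score"],2),len(c),np.percentile(c,[2,50,98],axis=0).ravel())
E
```

```text
{'t': 0.0, 'joints': array([ 1.1,  0.5,  1.6, -0. ,  1.1, -0.1]), 'qvel': array([-0.,  0.,  0.,  0., -0., -0.]), 'tau': array([ -0. , -61.3, -25.8,   0.1,   0. ,  -0. ]), 'eef_pos': array([204.7, 590.3, 214.1]), 'tcp_rot': array([-3.1, -0. ,  2.8]), 'ft_force': array([ 0.5, -0.1, -0.5]), 'moment': array([-0. , -0.1, -0. ]), 'grip_force': 0.0, 'opening': 1.0013836355070838}
top [412.  -15.6 998.4] [-3.  -0.  -1.6] 454.9547795581989
lens_box 0.83 [580.  173.3  85.5]
   mask 0.79 16825 [420.6  54.8   1.6 578.9 175.6  83.3 729.9 281.1  94.2]
cover 0.92 [640.9 176.7  88.8]
   mask 0.7 8201 [562.7  69.4  81.8 640.9 172.3  85.8 722.  276.3 113.9]
cover_tab 0.81 [641.8 167.5  87. ]
   mask 0.61 8247 [562.4  67.7  81.8 640.4 173.2  85.8 720.3 277.9 113.9]
long_lens 0.63 [470.7 213.   67. ]
short_lens_a 0.89 [475.2 148.7  46.4]
short_lens_a 0.88 [487.6  91.5  47.3]
   mask 0.72 340 [456.9 134.3  13.  475.2 150.7  45.1 493.2 172.3  50.3]
   mask 0.61 241 [469.2  76.1  38.1 485.5  92.4  46.2 502.5 108.8  50. ]
stage 0.98 [ 514.8 -164.5   17.2]
   mask 0.6 2191 [ 461.7 -214.4    9.5  513.3 -163.3
[... 710 characters left out ...]
558.9  73.8  82.3 626.9 161.7  85.6 720.6 279.5 114.5]
long_lens 0.72 [469.5 206.9  54. ]
   mask 0.89 279 [458.7 201.2  15.6 469.7 207.5  53.3 486.2 223.6  75.3]
short_lens_a 0.72 [469.  146.4  42. ]
   mask 0.53 263 [454.5 134.3  17.8 470.6 144.6  40.3 492.2 167.3  48.3]
stage 0.95 [ 509.1 -173.    18.6]
   mask 0.75 2624 [ 460.4 -219.8    2.   510.3 -175.1   19.   562.8 -116.4   21.4]
jar 0.91 [ 657.6 -166.3   38.7]
   mask 0.72 812 [ 373.1 -192.3    0.7  398.5 -169.5   12.6  425.9 -137.1   15.2]
   mask 0.57 725 [ 644.1 -177.1    3.8  657.5 -167.7   38.9  680.4 -141.6   60.9]
dish 0.63 [ 400.3 -170.7   12.3]
   mask 0.6 803 [ 373.  -192.2    0.9  398.5 -169.8   12.7  425.7 -137.3   15.2]
```

View pics/top0.png

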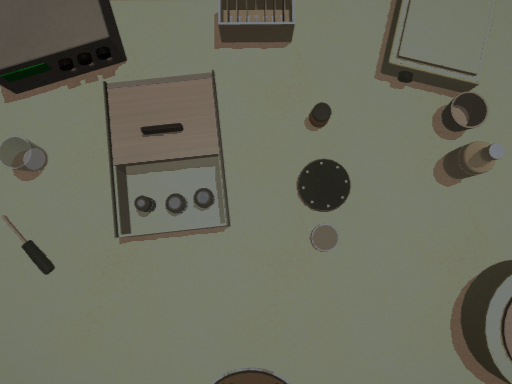

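View pics/side0.png

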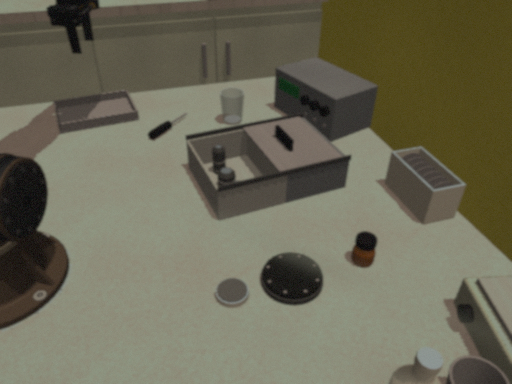

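```bash
python3 - <<'E'
from h import *
np.set_printoptions(precision=2,suppress=True)
s=env.state(); print(s["tcp_rot"],s["eef_pos"]); print(R.from_euler('xyz',s["tcp_rot"]).as_matrix())
p=env.read_camera("top"); C=cloud(p,p["depth"]>0)
# tall points in bay (lens top), robot side
b=C[(C[:,0]>440)&(C[:,0]<510)&(C[:,1]>185)&(C[:,1]<235)&(C[:,2]>55)&(C[:,2]<82)]
print("long top",len(b),b.mean(0),np.percentile(b,[2,98],axis=0))
t=C[(C[:,2]>105)&(C[:,2]<125)&(C[:,0]>560)&(C[:,0]<700)&(C[:,1]>60)&(C[:,1]<290)]
print("tab",len(t),cv2.minAreaRect(t[:,:2].astype(np.float32)))
m=env.trace(p,"cover")[0]["mask"]; c=cloud(p,m); c=c[(c[:,2]>80)&(c[:,2]<92)]
print("cover",cv2.minAreaRect(c[:,:2].astype(np.float32)))
c=C[(C[:,2]>70)&(C[:,2]<95)&(C[:,0]>380)&(C[:,0]<760)&(C[:,1]>30)&(C[:,1]<310)]
r=cv2.minAreaRect(c[:,:2].astype(np.float32));print("box",r,cv2.boxPoints(r))
st=C[(C[:,2]>16)&(C[:,2]<26)&(C[:,0]>440)&(C[:,0]<590)&(C[:,1]<-100)&(C[:,1]>-240)]
print("stage",st.mean(0),cv2.minEnclosingCircle(st[:,:2].astype(np.float32)))
E
```

```text
[3.14 0.   2.81] [204.76 590.52 214.64]
[[-0.94  0.33  0.  ]
 [ 0.33  0.94  0.  ]
 [-0.    0.   -1.  ]]
long top 204 [474.71 215.53  71.23] [[460.57 202.76  57.23]
 [489.06 231.11  77.52]]
tab 247 ((621.6904907226562, 170.41253662109375), (11.002286911010742, 78.97239685058594), 5.378278732299805)
cover ((642.6505126953125, 174.26681518554688), (161.96409606933594, 218.33428955078125), 5.7202534675598145)
box ((577.2064819335938, 167.10629272460938), (321.1140441894531, 229.427490234375), 5.721000671386719) [[406.01 265.24]
 [428.88  36.96]
 [748.4   68.97]
 [725.53 297.25]]
stage [ 515.06 -164.53   20.13] ((515.2415161132812, -165.43734741210938), 55.65038299560547)
```

The top view shows the long lens at (144,204), the short ones at (176,203) and (203,198), and the tab at (162,128). The side view matches it: stage at (292,277), jar at (365,248), dish at (232,291). The box is yawed about 5.7°. I'll grip along box x with the fingers partly closed.

```bash
python3 -m inch '[[0,0,0.163,0,0,0,-0.26],[0,0,0.163,0,0,0,-0.26],[0,0,0.163,0,0,0,-0.26],[0,0,0.163,0,0,0,-0.26],[0,0,0.163,0,0,0,-0.26],[0,0,0.163,0,0,0,-0.26],[0,0,0.163,0,0,0,-0.26],[0,0,0,0,0,0,-0.26]]'
python3 - <<'E'
from h import *
np.set_printoptions(precision=3,suppress=True)
s=env.state(); M=R.from_euler('xyz',s["tcp_rot"]).as_matrix(); print(s["eef_pos"],s["opening"],M)
p=env.read_camera("top"); C=cloud(p,p["depth"]>0)
for lo in (68,72,74):
  b=C[(C[:,0]>440)&(C[:,0]<510)&(C[:,1]>185)&(C[:,1]<245)&(C[:,2]>lo)&(C[:,2]<85)]
  print("long top",len(b),np.median(b,0),np.percentile(b,[3,97],axis=0))
q=env.read_camera("side"); m=env.trace(q,"long_lens")[0]["mask"]; c=cloud(q,m)
for lo in(30,60,70):
  d=c[c[:,2]>lo]; print("side",len(d),np.percentile(d,[3,50,97],axis=0).ravel())
print("to lens, tool cm", M.T@(np.array([475,217,180])-s["eef_pos"])/10)
E
```

```text
t: 2.8
eef_pos: [204.8, 590.5, 214.7]
tcp_rot: [3.142, -0.0, 1.668]
ft_force: [-0.0, 0.6, 0.2]
opening: 0.631
grip_force: 0.0
[204.785 590.532 214.672] 0.6307731188024926 [[-0.097  0.995  0.   ]
 [ 0.995  0.097  0.   ]
 [ 0.     0.    -1.   ]]
long top 166 [474.613 216.555  72.887] [[462.385 205.341  68.417]
 [488.937 230.044  77.785]]
long top 99 [476.205 217.224  74.233] [[464.291 208.014  72.249]
 [486.627 226.681  78.337]]
long top 59 [476.188 216.674  75.549] [[466.082 209.538  74.081]
 [484.945 226.481  78.484]]
side 248 [458.271 202.256  31.615 471.156 208.213  57.695 486.191 222.311  75.414]
side 116 [459.512 202.357  60.704 471.762 210.809  69.978 486.19  223.684  75.792]
side 58 [461.335 204.564  70.126 471.862 214.209  73.483 483.138 225.15   75.984]
to lens, tool cm [-39.796  23.275   3.465]
```

```bash
python3 -m inch '[[0,0,0,-4,2.33,0.3,-0.26],[0,0,0,-4,2.33,0.3,-0.26],[0,0,0,-4,2.33,0.3,-0.26],[0,0,0,-4,2.33,0.3,-0.26],[0,0,0,-4,2.33,0.3,-0.26],[0,0,0,-4,2.33,0.3,-0.26],[0,0,0,-4,2.33,0.3,-0.26],[0,0,0,-4,2.33,0.3,-0.26],[0,0,0,-4,2.33,0.3,-0.26],[0,0,0,-4,2.33,0.3,-0.26],[0,0,0,0,0,0,-0.26],[0,0,0,0,0,0,-0.26]]'
```

```text
t: 4.45
eef_pos: [474.8, 214.9, 184.6]
tcp_rot: [-3.141, -0.0, 1.668]
ft_force: [0.1, 0.1, -0.2]
opening: 0.63
grip_force: 0.0
```

```bash
python3 -m inch '[[0,0,0,0.15,0,1.5,-0.26],[0,0,0,0,0,1.5,-0.26],[0,0,0,0,0,1.5,-0.26],[0,0,0,0,0,1.5,-0.26],[0,0,0,0,0,1.5,-0.26],[0,0,0,0,0,1.5,-0.26],[0,0,0,0,0,1.5,-0.26],[0,0,0,0,0,1.5,-0.26],[0,0,0,0,0,1.5,-0.26],[0,0,0,0,0,1.4,-0.26],[0,0,0,0,0,0,-0.26]]'
python3 -m inch '[[0,0,0,0,0,0,0.3],[0,0,0,0,0,0,0.5],[0,0,0,0,0,0,1],[0,0,0,0,0,0,1],[0,0,0,0,0,0,1],[0,0,0,0,0,0,1],[0,0,0,0,0,0,1],[0,0,0,0,0,0,1]]'
```

```text
t: 5.82
eef_pos: [474.5, 216.1, 34.6]
tcp_rot: [-3.14, 0.0, 1.667]
ft_force: [-0.1, -0.3, 0.4]
opening: 0.632
grip_force: 0.0
t: 6.82
eef_pos: [475.0, 216.3, 35.9]
tcp_rot: [3.141, -0.0, 1.667]
ft_force: [-0.1, -0.2, 6.4]
opening: 0.331
grip_force: 30.0
```

Gripped at about 32 mm opening. Lift.

```bash
python3 -m inch '[[0,0,0,0,0,-0.7,1],[0,0,0,0,0,-1.2,1],[0,0,0,0,0,-1.5,1],[0,0,0,0,0,-1.5,1],[0,0,0,0,0,-1.5,1],[0,0,0,0,0,-1.5,1],[0,0,0,0,0,-1.5,1],[0,0,0,0,0,-1.5,1],[0,0,0,0,0,-1.5,1],[0,0,0,0,0,-0.6,1],[0,0,0,0,0,0,1],[0,0,0,0,0,0,1]]'
python3 - <<'E'
from h import *
np.set_printoptions(precision=2,suppress=True)
s=env.state(); M=R.from_euler('xyz',s["tcp_rot"]).as_matrix(); print(s["eef_pos"],s["opening"],s["ft_force"])
p=env.read_camera("side"); save(p,"side1.png")
for r in env.trace(p,"long_lens")[:2]: print(r["score"],np.percentile(cloud(p,r["mask"]),[2,50,98],axis=0))
print(M.T@(np.array([514,-165,s["eef_pos"][2]])-s["eef_pos"])/10)
E
```

```text
t: 8.32
eef_pos: [474.7, 216.1, 165.2]
tcp_rot: [-3.141, 0.0, 1.667]
ft_force: [0.5, 0.4, -0.3]
opening: 0.33
grip_force: 30.0
[474.66 216.14 165.21] 0.330162241996429 [ 0.52  0.45 -0.3 ]
0.57 [[460.09 201.17 138.72]
 [471.87 205.67 175.06]
 [487.22 218.   204.46]]
[-38.32   0.26   0.  ]
```

View pics/side1.png

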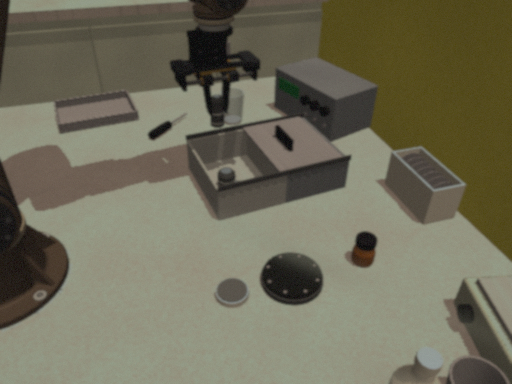

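The side view shows the lens between the fingers at (217,110), clear of the box. Carry it to the stage.

```bash
python3 -m inch '[[0,0,0,-1.3,0.02,0,1],[0,0,0,-2.5,0.02,0,1],[0,0,0,-3.5,0.02,0,1],[0,0,0,-3.5,0.02,0,1],[0,0,0,-3.5,0.02,0,1],[0,0,0,-3.5,0.02,0,1],[0,0,0,-3.5,0.02,0,1],[0,0,0,-3.5,0.02,0,1],[0,0,0,-3.5,0.02,0,1],[0,0,0,-3.5,0.02,0,1],[0,0,0,-3,0.02,0,1],[0,0,0,-2,0.02,0,1],[0,0,0,-1,0.02,0,1],[0,0,0,0,0,0,1],[0,0,0,0,0,0,1]]'
python3 - <<'E'
from h import *
np.set_printoptions(precision=2,suppress=True)
p=env.read_camera("side"); s=env.state(); print(s["eef_pos"],s["ft_force"])
for r in env.trace(p,"long_lens")[:2]: print(r["score"],np.percentile(cloud(p,r["mask"]),[2,50,98],axis=0))
E
```

```text
t: 10.3
eef_pos: [513.6, -159.1, 165.6]
tcp_rot: [-3.141, -0.0, 1.667]
ft_force: [-0.2, -0.1, -1.0]
opening: 0.327
grip_force: 30.0
[ 513.63 -159.01  165.63] [-0.12 -0.1  -1.25]
0.75 [[ 498.03 -172.85  136.49]
 [ 511.07 -169.2   174.67]
 [ 526.13 -151.19  205.09]]
0.69 [[552.87 141.84  82.39]
 [573.72 234.04  85.39]
 [714.32 275.52  87.61]]
```

```bash
python3 -m inch '[[0,0,0,-0.6,0,0.8,1],[0,0,0,0,0,1.5,1],[0,0,0,0,0,1.5,1],[0,0,0,0,0,1.5,1],[0,0,0,0,0,1.5,1],[0,0,0,0,0,1.5,1],[0,0,0,0,0,1.3,1],[0,0,0,0,0,0.7,1],[0,0,0,0,0,0.4,1],[0,0,0,0,0,0.3,1],[0,0,0,0,0,0,1],[0,0,0,0,0,0,1]]'
python3 -m inch '[[0,0,0,0,0,0.15,1],[0,0,0,0,0,0.15,1],[0,0,0,0,0,0,1]]'
python3 - <<'E'
from h import *
p=env.read_camera("side"); s=env.state()
for r in env.trace(p,"long_lens")[:1]: print(r["score"],np.percentile(cloud(p,r["mask"]),[2,50,98],axis=0).round(1))
E
```

```text
t: 11.9
eef_pos: [514.4, -165.8, 55.9]
tcp_rot: [3.141, 0.0, 1.667]
ft_force: [0.1, 1.5, -1.5]
opening: 0.332
grip_force: 30.0
t: 12.28
eef_pos: [514.2, -165.7, 52.5]
tcp_rot: [-3.141, -0.0, 1.667]
ft_force: [-0.7, 0.1, -1.2]
opening: 0.332
grip_force: 30.0
0.97 [[ 498.4 -179.7   22.7]
 [ 511.4 -175.6   63.4]
 [ 527.7 -160.8   92.4]]
```

```bash
python3 -m inch '[[0,0,0,0,0,0.1,1],[0,0,0,0,0,0,1]]';python3 -m inch '[[0,0,0,0,0,0.1,1],[0,0,0,0,0,0,1]]'
```

```text
t: 12.62
eef_pos: [514.2, -165.8, 51.6]
tcp_rot: [-3.142, -0.0, 1.667]
ft_force: [0.0, -0.1, -1.6]
opening: 0.33
grip_force: 30.0
t: 12.88
eef_pos: [514.3, -165.8, 51.0]
tcp_rot: [3.141, 0.0, 1.667]
ft_force: [-1.6, 0.7, 5.1]
opening: 0.331
grip_force: 30.0
```

Contact (+5 N). Release to a part opening.

```bash
python3 -m inch '[[0,0,0,0,0,0,0.2],[0,0,0,0,0,0,0],[0,0,0,0,0,0,-0.26],[0,0,0,0,0,0,-0.26],[0,0,0,0,0,0,-0.26],[0,0,0,0,0,0,-0.26]]'
python3 -m inch '[[0,0,0,0,0,-1,-0.26],[0,0,0,0,0,-1.5,-0.26],[0,0,0,0,0,-2,-0.26],[0,0,0,0,0,-2,-0.26],[0,0,0,0,0,-2,-0.26],[0,0,0,0,0,-2,-0.26],[0,0,0,0,0,-2,-0.26],[0,0,0,0,0,-1,-0.26],[0,0,0,0,0,0,-0.26]]'
python3 - <<'E'
from h import *
np.set_printoptions(precision=2,suppress=True)
p=env.read_camera("side"); save(p,"side2.png"); s=env.state(); print(s["eef_pos"])
for r in env.trace(p,"long_lens")[:1]: print(r["score"],np.percentile(cloud(p,r["mask"]),[2,50,98],axis=0).round(1))
M=R.from_euler('xyz',s["tcp_rot"]).as_matrix()
p=env.read_camera("top"); C=cloud(p,p["depth"]>0)
t=C[(C[:,2]>108)&(C[:,2]<125)&(C[:,0]>560)&(C[:,0]<700)&(C[:,1]>60)&(C[:,1]<290)]
r=cv2.minAreaRect(t[:,:2].astype(np.float32)); print(r)
print(M.T@(np.array([*r[0],165])-s["eef_pos"])/10)
E
```

```text
t: 13.62
eef_pos: [514.3, -165.8, 50.6]
tcp_rot: [3.142, -0.0, 1.667]
ft_force: [0.4, -0.5, 0.4]
opening: 0.632
grip_force: 0.0
t: 14.75
eef_pos: [514.4, -165.9, 186.5]
tcp_rot: [3.14, 0.001, 1.667]
ft_force: [0.6, 0.1, 0.2]
opening: 0.632
grip_force: 0.0
[ 514.15 -165.73  185.7 ]
0.95 [[ 498.2 -179.6   23.6]
 [ 508.5 -174.5   65. ]
 [ 523.8 -158.    90.4]]
((621.6588134765625, 170.24562072753906), (10.76560115814209, 78.55237579345703), 5.1921305656433105)
[32.41 13.92  2.07]
```

View pics/side2.png

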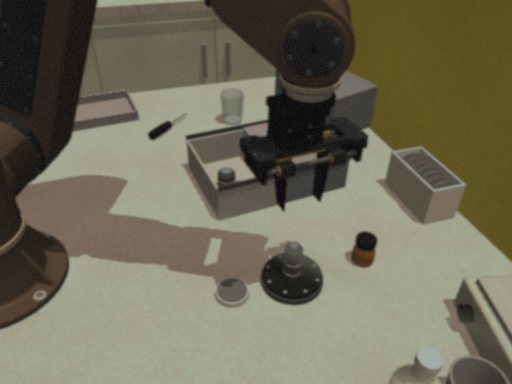

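The side view shows the lens standing upright on the stage at (292,260), with the jar and dish unmoved. Now the tab.

```bash
python3 -m inch '[[0,0,0,3.24,1.39,0.2,-0.26],[0,0,0,3.24,1.39,0.2,-0.26],[0,0,0,3.24,1.39,0.2,-0.26],[0,0,0,3.24,1.39,0.2,-0.26],[0,0,0,3.24,1.39,0.2,-0.26],[0,0,0,3.24,1.39,0.2,-0.26],[0,0,0,3.24,1.39,0.2,-0.26],[0,0,0,3.24,1.39,0.2,-0.26],[0,0,0,3.24,1.39,0.2,-0.26],[0,0,0,3.24,1.39,0.2,-0.26],[0,0,0,0,0,0,-0.26],[0,0,0,0,0,0,-0.26]]'
```

```text
t: 16.4
eef_pos: [621.2, 169.6, 164.9]
tcp_rot: [-3.14, 0.0, 1.667]
ft_force: [-0.6, -0.2, -0.0]
opening: 0.635
grip_force: 0.0
```

```bash
python3 -m inch '[[0,0,0,0,0,1,-0.26],[0,0,0,0,0,1.5,-0.26],[0,0,0,0,0,1.5,-0.26],[0,0,0,0,0,1.5,-0.26],[0,0,0,0,0,1,-0.26],[0,0,0,0,0,0.4,-0.26],[0,0,0,0,0,0,-0.26],[0,0,0,0,0,0,0.3],[0,0,0,0,0,0,0.6],[0,0,0,0,0,0,1],[0,0,0,0,0,0,1],[0,0,0,0,0,0,1],[0,0,0,0,0,0,1],[0,0,0,0,0,0,1]]'
```

```text
t: 18.15
eef_pos: [621.6, 170.1, 96.7]
tcp_rot: [3.142, 0.0, 1.667]
ft_force: [0.3, 0.1, 0.4]
opening: 0.104
grip_force: 30.0
```

Pinched (10 mm). Pull the cover shut.

```bash
python3 -m inch '[[0,0,0,0,-0.5,0,1],[0,0,0,0,-1,0,1],[0,0,0,0,-1.5,0,1],[0,0,0,0,-1.5,0,1],[0,0,0,0,-1.5,0,1],[0,0,0,0,-1.5,0,1],[0,0,0,0,-1.5,0,1],[0,0,0,0,-1.5,0,1],[0,0,0,0,-1.5,0,1],[0,0,0,0,-1,0,1],[0,0,0,0,-0.5,0,1],[0,0,0,0,0,0,1],[0,0,0,0,0,0,1]]'
```

```text
t: 19.77
eef_pos: [485.9, 156.4, 96.6]
tcp_rot: [-3.14, 0.001, 1.667]
ft_force: [-0.9, -7.4, 0.8]
opening: 0.101
grip_force: 30.0
```

```bash
python3 -m inch '[[0,0,0,0,-0.3,0,1],[0,0,0,0,-0.3,0,1],[0,0,0,0,0,0,1],[0,0,0,0,0,0,1]]'; python3 -m inch '[[0,0,0,0,-0.2,0,1],[0,0,0,0,0,0,1]]';  python3 -m inch '[[0,0,0,0,-0.2,0,1],[0,0,0,0,0,0,1]]'
```

```text
t: 20.27
eef_pos: [480.2, 155.8, 96.6]
tcp_rot: [-3.14, 0.001, 1.667]
ft_force: [0.5, -8.3, -1.2]
opening: 0.104
grip_force: 30.0
t: 20.52
eef_pos: [478.4, 155.7, 96.6]
tcp_rot: [-3.141, 0.001, 1.667]
ft_force: [0.2, -7.6, -1.6]
opening: 0.103
grip_force: 30.0
t: 20.78
eef_pos: [476.7, 155.5, 96.6]
tcp_rot: [-3.142, 0.001, 1.667]
ft_force: [3.0, -8.5, -1.8]
opening: 0.103
grip_force: 30.0
```

```bash
python3 -m inch '[[0,0,0,0,-0.2,0,1],[0,0,0,0,0,0,1]]';  python3 -m inch '[[0,0,0,0,-0.2,0,1],[0,0,0,0,0,0,1]]'
```

```text
t: 21.02
eef_pos: [476.7, 155.5, 96.6]
tcp_rot: [3.137, 0.0, 1.667]
ft_force: [12.7, -8.4, -10.2]
opening: 0.105
grip_force: 30.0
t: 21.28
eef_pos: [476.7, 155.5, 96.7]
tcp_rot: [3.133, 0.0, 1.667]
ft_force: [23.0, -6.5, -18.6]
opening: 0.106
grip_force: 30.0
```

Hard stop reached. Release and retreat.

```bash
python3 -m inch '[[0,0,0,0,0.2,0,1],[0,0,0,0,0,0,0.6],[0,0,0,0,0,0,0.3],[0,0,0,0,0,0,0.3],[0,0,0,0,0,0,0.3],[0,0,0,0,0,0,0.3]]'
python3 -m inch '[[0,0,0,0,0,-1,0.3],[0,0,0,0,0,-1.5,0.3],[0,0,0,0,0,-2,0.3],[0,0,0,0,0,-2,0.3],[0,0,0,0,0,-2,0.3],[0,0,0,0,0,-2,0.3],[0,0,0,4,0,-1,0.3],[0,0,0,5,0,0,0.3],[0,0,0,5,0,0,0.3],[0,0,0,5,0,0,0.3],[0,0,0,4,0,0,0.3],[0,0,0,2,0,0,0.3],[0,0,0,0,0,0,0.3],[0,0,0,0,0,0,0.3]]'
python3 - <<'E'
from h import *
p=env.read_camera("side"); save(p,"side3.png")
for r in env.trace(p,"long_lens")[:1]: print(r["score"],np.percentile(cloud(p,r["mask"]),[2,50,98],axis=0).round(1))
p=env.read_camera("top"); save(p,"top3.png"); C=cloud(p,p["depth"]>0)
t=C[(C[:,2]>108)&(C[:,2]<125)&(C[:,0]>400)&(C[:,0]<700)&(C[:,1]>60)&(C[:,1]<290)]
print(cv2.minAreaRect(t[:,:2].astype(np.float32)))
b=C[(C[:,0]>490)&(C[:,0]<540)&(C[:,1]>-195)&(C[:,1]<-135)&(C[:,2]>84)&(C[:,2]<100)];print(b.mean(0))
E
```

```text
t: 22.02
eef_pos: [475.2, 156.0, 96.7]
tcp_rot: [-3.142, -0.0, 1.667]
ft_force: [0.7, 0.4, -0.2]
opening: 0.35
grip_force: 0.0
t: 23.78
eef_pos: [451.5, 403.7, 211.9]
tcp_rot: [3.142, 0.0, 1.666]
ft_force: [0.1, 0.4, 0.2]
opening: 0.353
grip_force: 0.0
((477.2737731933594, 155.87142944335938), (10.223793983459473, 77.92158508300781), 5.817753791809082)
[ 513.95055945 -163.41302663   88.76575803]
```

View pics/top3.png

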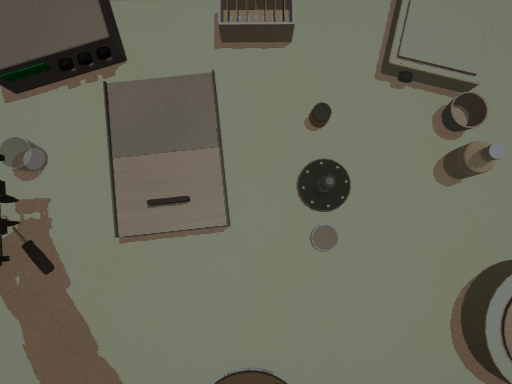

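View pics/side3.png

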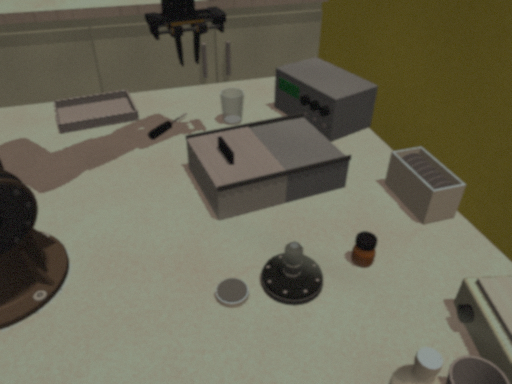

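The cover is shut (tab at (168,201) in the top view) and the lens stands centred on the stage at (325,184). The robot is clear of everything.

```bash
python3 -c "
from cell import env
print(env.job_done())"
```

```text
the job is handed in; nothing more can be done
None
```

I handed the job in at about 24 s: the long objective stands upright near the centre of the stage, the cover is shut against its stop, the jar and dish show no movement in the final pictures, and the arm touches nothing; the short objectives are hidden under the cover, so I did not see them at the end, and no verdict came back.

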